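# Mix a test tube on the vortex mixer

### The arm

A 6-joint arm with a two-finger parallel gripper is mounted at the origin on a cart in front of the work surface, level with it; the furniture and walls round the work are solid. World frame = base frame: x ahead of the robot, y to its left, z up, the work surface at z = 0. Lengths are in m, angles in rad, forces in N, time in s.
With the tool pointing down it reaches from about 0.375 to 0.975 m from the base axis. Payload 3.8 kg.
Tool frame: the origin (TCP) lies midway between the tips of the shut fingers; the grasp point (between the pads) lies 19 mm behind it; z points along the fingers, y is the line along which they close (so a half turn about z gives the same grasp; the last joint's range is limited). The gripper opens to 85 mm and grips with 20 to 120 N. Pads are 22 mm wide; open, the fingers measure 114 mm over their backs; the gripper's body (76 mm by 85 mm) begins 54 mm behind the grasp point. The pads swing forward as they close: fully open they stand 13 mm farther back than shut.
Start: joints at [-1.247, 0.264, 1.604, -0, 1.274, -0.037], TCP at [0.238, -0.632, 0.231] pointing down, gripper open.
Joint ranges: [-2.63, 2.63], [-0.94, 2.18], [0.31, 2.57], [-1.31, 4.45], [0, 2.66], [-2.55, 2.55]. Speed limits (rad/s): [2.57, 2.57, 3.14, 3.14, 3.14, 3.14].

### API

Orientations are given as a rotation vector (axis times angle).
In Python, from workcell import * gives the robot as it stands. The module is installed in compiled form; this text tells all that it offers.
- The arm moves only by the tool apply_moves, never from a script. Its arguments are lists of equal length, an entry for each row: "fingers": the opening, from 0 (shut) to 1 (fully open); "travel": the shift along the tool's x, y, z normalised to -1 to 1, where 1 is 0.05 m, a list of three; "rotation": the turn, a rotation vector about the tool's x, y, z normalised to -1 to 1, where 1 is 6 degrees, a list of three. In form: {"fingers": [fingers, ...], "travel": [[dx, dy, dz], ...], "rotation": [[ax, ay, az], ...]}. A call has 1 to 12 rows; each row shifts and turns the commanded pose from where the row before left it, along the tool's axes as they then stand; what a row does not reach is not made up. A row lasts 1/10 s, in which the tool goes at most 50 mm and 8.59 degrees, less where a joint would pass 70% of its speed; a pose out of reach is approached as far as the arm can. A call with a number of a shift or a turn outside -1 to 1 is refused whole. A call with a gripper value outside its range is refused whole. The fingers move at their own pace and stop on an object; "newtons" is the grip in N (left out, the last holds). Time passes only in rows, so rows that do not move let the fingers close. It gives the time, the measured TCP pose, the force, the opening and the grip force at its end, in the units of the state.
- read_state(): the state, without advancing time (a new reading comes with each control period).
- read_camera(name): name is "side" or "top" or "wrist"; returns a dict with "image" (480x640x3 uint8, red, green, blue), "fx", "fy", "cx", "cy" (pixels), "extrinsics" (4x4, takes a point from world to camera coordinates). Camera axes: x right, y down, z forward; pixel columns grow to the right and rows downward; lengths in m; the calibration is good to about 2 mm. A picture is of the moment at which its call begins. There is no depth.
- finish_job(): hands the job in; it is judged then, once.
Trained networks look in the newest picture that a camera, given by its name, has taken for a name from the list of things; names that differ only in an ending like _2 or _b are one class to them, and where a whole thing is asked for, a point or a joint stands for the part that bears it (a point fixed in the world has none). Each returns a list of dicts, best first, with "p" (0 to 1); they miss things now and then, are a little off and sometimes report something else, mostly with a low value. They report only what shows in the picture. A call takes as long as a camera call.
- regions_of(camera, name): "mask" (480x640 bool, what is visible of it) and "bbox" ([left, top, width, height] in pixels, round what is visible of it).
- tip_of(camera, name): "location" ([column, row] in pixels: a listed point, or the origin of a listed thing).
The state is a dict: "time": time; "q": joint angles; "joint_vel": joint speeds; "joint_torque": joint torques, N m; "tool_pos": TCP position; "tcp_rot": TCP orientation; "wrist_force": force on the tool from outside, world axes, zero at the start; "torque": the same for the moment, N m; "width": opening from 0.0 (shut) to 1.0 (fully open); "grip_force": force on a finger pad.
Only numpy, scipy, OpenCV 4.12 (cv2) and the standard library are available. Lean on these libraries where they do the work, as an engineer would, in place of code of your own. Each camera call takes 0.05 s, during which the arm holds its last target. There are 200 camera calls.

### The job

Pull the black-capped test tube straight up out of the rack and press its foot upright into the cup of the vortex mixer until the cup is fully down, keeping it fully down for about two seconds. Then stand the tube in the glass beaker, lowering it to the bottom before you let go, and leave the rack, the other tubes, the beaker and the white sample pot where they stand.

Things in the scene. Friction and masses are not known exactly. Their poses are not given: they have to be found in the camera images.
- tube_black: the test tube to mix: black cap, pale blue contents, round, 18 mm diameter, 113 mm long (cap: the top 15 mm, 18.4 mm diameter), 25 g. Origin at the middle of its foot, z along the tube to the cap. Starts in one of three rack slots
- tube_red: bystander: the same kind of tube with red cap and red contents, in the rack; origin at its foot, z up
- tube_orange: bystander: the same kind of tube with red cap and orange contents, in the rack; origin at its foot, z up
- rack: loose white tube rack, 58 mm (its x) by 204 mm (its y) by 71 mm high, 0.6 kg, with one row of square 20 mm slots along its y. Origin at the centre of its underside, z up. Tubes stand in it on a floor 6 mm above its underside, so they rise 48 mm above its top; the used slots are 56 mm apart
- mixer: vortex mixer fixed to the bench: white rounded housing 106 mm (x) by 126 mm (y), 54 mm high, with a grey round collar up to 62 mm, dial and switch on its front (-x) side; carries the black cup. Origin at the centre of its underside, z up
- mixer_cup (a joint): travel of the mixer's sprung black rubber cup: 0 up, 0.008 m fully down; about 2.5 N starts it moving, 7 N brings it fully down; it springs back
- cup_seat (a point): centre of the cup's inner floor, 82 mm above the bench when the cup is up (moves with the cup). The cup is open upward, 12 mm deep, inside diameter 27 mm at the floor and 31 mm at the rim, outside 39 mm, rim at 94 mm
- beaker: loose clear glass beaker, nearly empty, 65 mm outside diameter, 75 mm high, about 50 mm free inside, inner floor 3 mm above its underside. Origin at the centre of its underside, z up
- sample_pot: bystander: white pot with teal lid, 55 mm diameter, 88 mm high; origin at the centre of its underside

How it is judged:
By the outcome, as a careful person would: the job done as asked, in the order asked, and still so for the second after the job is handed in, with the robot touching nothing.
It also fails if it takes over 58 s, if anything falls off the work surface, if the arm or the gripper's body presses on something with over 40 N, if the wrist force passes 120 N, or if a joint passes its speed limit or range.

## Working session

There is one attempt and no reset: what is moved stays moved. The work goes in short steps, Python scripts to look and compute and a tool call to move; the robot and the scene stay as the last step left them, time stands still between calls to the robot, and variables do not carry over. Pictures are saved under pics/ and viewed, at most 12 in all, crops included, and the job is handed in when it is done.

Besides the shell and the picture viewer there is one more tool, called as name(argument=value, ...), one argument or row to a line, values as JSON. apply_moves: Moves the arm, as the interface text tells. Scaled input: -1 to 1 covers 0.05 m each way for a shift and 6 degrees each way for a turn. Its arguments: {"type":"object","properties":{"fingers":{"type":"array","items":{"type":"number"}},"travel":{"type":"array","items":{"type":"array","items":{"type":"number"}}},"rotation":{"type":"array","items":{"type":"array","items":{"type":"number"}}},"newtons":{"type":"number"}},"required":["fingers","travel","rotation"]}

```bash
mkdir -p pics
cat > h.py <<'E'
from workcell import *
import numpy as np, cv2
from scipy.spatial.transform import Rotation as R
def cam(n,save=None):
    c=read_camera(n)
    if save: cv2.imwrite(f'pics/{save}.png',c['image'][:,:,::-1])
    return c
def P(c):
    K=np.array([[c['fx'],0,c['cx']],[0,c['fy'],c['cy']],[0,0,1]]); return K@np.array(c['extrinsics'])[:3]
def tri(cs,px):
    A=[]
    for c,(u,v) in zip(cs,px):
        p=P(c); A+= [u*p[2]-p[0], v*p[2]-p[1]]
    A=np.array(A); A/=np.linalg.norm(A[:,:3],axis=1)[:,None]
    x=np.linalg.lstsq(A[:,:3],-A[:,3],rcond=None)[0]
    return x,[proj(c,x)-np.array(q) for c,q in zip(cs,px)]
def proj(c,x):
    q=P(c)@np.append(x,1); return q[:2]/q[2]
def onz(c,px,z):
    p=P(c);u,v=px
    A=np.array([u*p[2]-p[0],v*p[2]-p[1]])
    return np.linalg.solve(A[:,:2],-(A[:,3]+A[:,2]*z))
def camera_pos(c):
    E=np.array(c['extrinsics']); return -E[:3,:3].T@E[:3,3]
E
python3 - <<'E'
from h import *
np.set_printoptions(precision=4,suppress=True)
s=read_state(); print(s['time'],s['tool_pos'],s['tcp_rot'],s['width'])
a=cam('side','side0');b=cam('top','top0');w=cam('wrist','wrist0')
for n,c in(('side',a),('top',b),('wrist',w)): print(n,camera_pos(c),np.array(c['extrinsics'])[2,:3],c['fx'])
cv2.imwrite('pics/all0.png',cv2.resize(np.hstack([a['image'],b['image']])[:,:,::-1],(800,300)))
for n in ['tube_black','tube_red','tube_orange','rack','mixer','mixer_cup','cup_seat','beaker','sample_pot']:
    for cn in('side','top'):
        t=tip_of(cn,n)[:2]; r=regions_of(cn,n)[:2]
        print(n,cn,[(np.round(k['location'],1),round(k['p'],2)) for k in t],[(k['bbox'],round(k['p'],2)) for k in r])
E
```

```text
0.0 [ 0.2381 -0.6309  0.23  ] [-3.0884 -0.5633  0.0005] 0.9977869186294287
side [ 0.4866 -0.8488  0.8237] [ 0.0842  0.7413 -0.6658] 507.66920390629366
top [ 0.3658 -0.0136  1.2041] [ 0.1851 -0.0038 -0.9827] 447.8075669480053
wrist [ 0.3119 -0.603   0.3738] [-0.2894 -0.1063 -0.9513] 427.3864558633447
tube_black side [(array([300.9, 344.5]), 0.57)] [([297.1, 303.7, 13.1, 33.5], 0.57), ([269.9, 156.1, 40.4, 45.8], 0.35)]
tube_black top [(array([391.7, 262. ]), 0.65)] [([393.3, 252.8, 9.4, 9.6], 0.43)]
tube_red side [(array([293.2, 364.8]), 0.52)] [([290.4, 324.7, 7.3, 34.2], 0.66), ([286.7, 151.4, 13.0, 16.3], 0.31)]
tube_red top [(array([411.2, 270.6]), 0.42)] []
tube_orange side [] [([307.1, 283.0, 8.9, 23.1], 0.76)]
tube_orange top [(array([372.1, 254.8]), 0.42)] []
rack side [(array([303.8, 344.6]), 0.73)] [([272.0, 281.9, 55.3, 108.7], 0.67)]
rack top [(array([390.4, 265.9]), 0.93)] [([354.5, 240.5, 81.5, 40.6], 0.77), ([170.2, 249.8, 15.9, 18.2], 0.17)]
mixer side [(array([291.5, 186.2]), 0.64)] [([270.1, 157.5, 41.3, 42.8], 0.59)]
mixer top [(array([187.9, 261.4]), 0.66)] [([156.2, 234.7, 60.3, 49.6], 0.78)]Traceback (most recent call last):
  File "<stdin>", line 9, in <module>
ValueError: it knows: beaker, cup_seat, mixer, rack, sample_pot, tube_black, tube_orange, tube_red
```

Run:
```python
from h import *
for n in ['cup_seat','beaker','sample_pot']:
    for cn in('side','top'):
        t=tip_of(cn,n)[:2]; r=regions_of(cn,n)[:2]
        print(n,cn,[(np.round(k['location'],1),round(k['p'],2)) for k in t],[(k['bbox'],round(k['p'],2)) for k in r])
a=cv2.imread('pics/side0.png');b=cv2.imread('pics/top0.png')
A=cv2.resize(a[120:420,200:400],(400,600),interpolation=cv2.INTER_CUBIC)
B=cv2.resize(b[200:320,140:460],(800,300),interpolation=cv2.INTER_CUBIC)
o=np.zeros((600,800,3),np.uint8); o[:,:400]=A; o[:300,400:]=cv2.resize(a,(400,300)); o[300:,400:]=cv2.resize(b,(400,300))
cv2.imwrite('pics/c1.png',o); cv2.imwrite('pics/c2.png',B)
```

```text
cup_seat side [(array([295.4, 365.8]), 0.58), (array([289.3, 160. ]), 0.45)] [([284.3, 151.7, 17.0, 18.6], 0.61)]
cup_seat top [(array([178.2, 257.5]), 0.68)] [([170.2, 252.3, 16.8, 14.8], 0.63)]
beaker side [(array([280.8, 242.9]), 0.68)] [([265.2, 212.2, 29.7, 38.6], 0.93)]
beaker top [] [([265.4, 261.9, 25.1, 26.0], 0.84)]
sample_pot side [] [([354.4, 235.0, 27.5, 39.5], 0.66)]
sample_pot top [(array([316.9, 205.2]), 0.78), (array([371.6, 252.1]), 0.19)] [([308.1, 188.3, 21.1, 28.4], 0.81)]
```

View pics/c1.png

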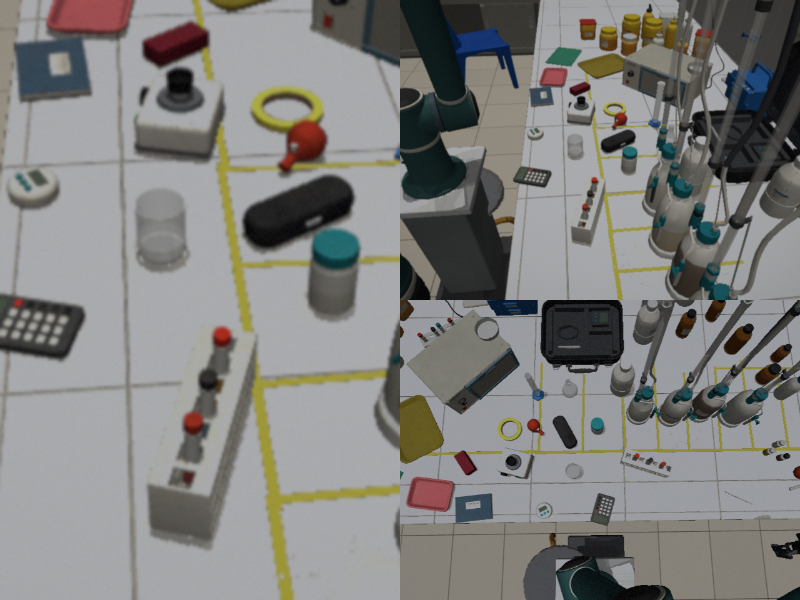

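View pics/c2.png

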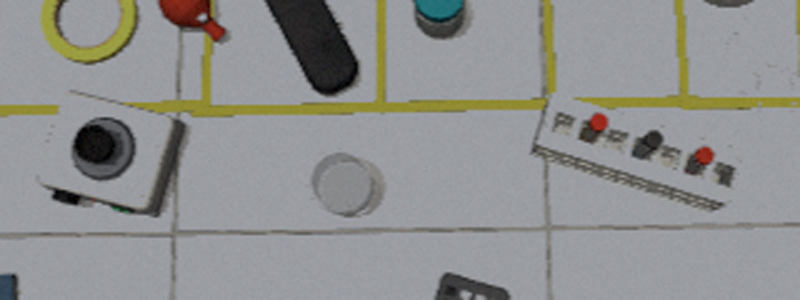

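Side view: the black cap is in the middle slot at about (304,309), with red caps at (311,288) and (297,331), the mixer cup at (290,160) and the beaker at (280,234). Top view: the black cap is at (401,255), the cup at (178,258), the beaker at (277,274) and the pot at (316,202).

Run:
```python
from h import *
np.set_printoptions(precision=4,suppress=True)
a=cam('side');b=cam('top')
def cen(cn,n,c,box=None):
    r=regions_of(cn,n)
    return [ (k['mask'],k['p']) for k in r]
# dark cap blob centroid
def dark(c,x0,x1,y0,y1,f):
    im=c['image'].astype(float)[y0:y1,x0:x1]; m=f(im); ys,xs=np.nonzero(m); return np.array([xs.mean()+x0,ys.mean()+y0]),m.sum(),(xs.min()+x0,xs.max()+x0,ys.min()+y0,ys.max()+y0)
blk=lambda i:i.max(2)<60
red=lambda i:(i[:,:,0]>120)&(i[:,:,1]<80)
s1=dark(a,296,314,300,318,blk);t1=dark(b,396,408,248,261,blk)
print(s1,t1,'black cap',tri([a,b],[s1[0],t1[0]]))
for sb,tb in(((288,304,322,338),(415,430,256,268)),((302,320,278,296),(372,386,243,254))):
    s=dark(a,*sb,red);t=dark(b,*tb,red);print(s,t,'red',tri([a,b],[s[0],t[0]]))
s=dark(a,280,302,150,175,blk);t=dark(b,168,188,248,268,blk);print(s,t,'cup',tri([a,b],[s[0],t[0]]))
print('cup_seat tip',tri([a,b],[[289.3,160],[178.2,257.5]]))
print('rack',tri([a,b],[[303.8,344.6],[390.4,265.9]]), onz(b,[390.4,265.9],0),onz(a,[303.8,344.6],0))
print('beaker side z0',onz(a,[280.8,242.9],0)); print('beaker top c',onz(b,[277.5,274.5],.04))
print('pot',onz(b,[316.9,205.2],0)); print('mixer',onz(b,[187.9,261.4],0),onz(a,[291.5,186.2],0))
# rack long edge direction from top mask
m=[k for k in regions_of('top','rack')][0]['mask'].astype(np.uint8)
q=cv2.boxPoints(cv2.minAreaRect(cv2.findNonZero(m)));print(q,[onz(b,k,.04) for k in q])
```

```text
(array([303.9211, 310.4211]), np.int64(76), (np.int64(300), np.int64(308), np.int64(305), np.int64(315))) (array([400.1163, 256.2093]), np.int64(43), (np.int64(396), np.int64(404), np.int64(253), np.int64(260))) black cap (array([ 0.5369, -0.226 ,  0.1066]), [array([-0.7446,  0.1603]), array([-0.0519, -0.5682])])
(array([296.7708, 329.3333]), np.int64(48), (np.int64(293), np.int64(301), np.int64(326), np.int64(332))) (array([421.6562, 261.5312]), np.int64(32), (np.int64(419), np.int64(424), np.int64(259), np.int64(264))) red (array([ 0.5208, -0.2766,  0.1157]), [array([-0.3246,  0.0683]), array([-0.0249, -0.2379])])
(array([310.5, 286.7]), np.int64(40), (np.int64(307), np.int64(314), np.int64(284), np.int64(289))) (array([379.3235, 248.4118]), np.int64(34), (np.int64(376), np.int64(382), np.int64(246), np.int64(251))) red (array([ 0.5548, -0.174 ,  0.1147]), [array([-0.2541,  0.0572]), array([-0.0164, -0.2025])])
(array([289.025, 161.89 ]), np.int64(200), (np.int64(280), np.int64(295), np.int64(150), np.int64(171))) (array([178.6085, 257.6936]), np.int64(235), (np.int64(170), np.int64(187), np.int64(248), np.int64(265))) cup (array([0.5431, 0.332 , 0.077 ]), [array([-0.1927,  0.0453]), array([-0.0168, -0.21  ])])
cup_seat tip (array([0.5433, 0.3312, 0.0832]), [array([-0.4283,  0.1004]), array([-0.0367, -0.4676])])
rack (array([ 0.5325, -0.2198, -0.0054]), [array([-2.991 ,  0.6065]), array([-0.1985, -2.2477])]) [ 0.5257 -0.2192] [ 0.5383 -0.2229]
beaker side z0 [0.5073 0.089 ]
beaker top c [0.5011 0.0833]
pot [ 0.6979 -0.022 ]
mixer [0.5442 0.3299] [0.5489 0.3275]
[[351.9738 261.6309]
 [359.791  236.0473]
 [437.2787 259.7241]
 [429.4615 285.3077]] [array([ 0.5328, -0.1119]), array([ 0.601 , -0.1345]), array([ 0.5353, -0.3362]), array([ 0.4684, -0.3117])]
```

apply_moves(
  fingers=[1,1,1,1,1,1,1,1,1,1],
  travel=[
    [0,0,0],
    [0,0,0],
    [0,0,0],
    [0,0,0],
    [0,0,0],
    [0,0,0],
    [0,0,0],
    [0,0,0],
    [0,0,0],
    [0,0,0],
  ],
  rotation=[
    [0,0,-0.85],
    [0,0,-0.85],
    [0,0,-0.85],
    [0,0,-0.85],
    [0,0,-0.85],
    [0,0,-0.85],
    [0,0,-0.85],
    [0,0,-0.85],
    [0,0,-0.85],
    [0,0,-0.85],
  ],
)

```text
time: 2.9
tool_pos: [0.2383, -0.6315, 0.2313]
tcp_rot: [-2.544, -1.844, -0.0]
wrist_force: [0.1, 0.6, -0.7]
width: 1.001
grip_force: 0.0
```

apply_moves(
  fingers=[1,1,1,1,1,1,1,1,1,1,1,1],
  travel=[
    [0.4,0.1,0],
    [0.7,0.23,0],
    [0.7,0.23,0],
    [0.7,0.23,0],
    [0.7,0.23,0],
    [0.7,0.23,0],
    [0.7,0.23,0],
    [0.7,0.23,0],
    [0.7,0.23,0],
    [0.7,0.23,0],
    [0.4,0.23,0],
    [0,0,0],
  ],
  rotation=[
    [0,0,0],
    [0,0,0],
    [0,0,0],
    [0,0,0],
    [0,0,0],
    [0,0,0],
    [0,0,0],
    [0,0,0],
    [0,0,0],
    [0,0,0],
    [0,0,0],
    [0,0,0],
  ],
)

```text
time: 4.1
tool_pos: [0.4656, -0.3292, 0.2315]
tcp_rot: [-2.544, -1.843, -0.002]
wrist_force: [-0.7, 0.5, -0.6]
width: 1.0
grip_force: 0.0
```

```bash
cat >> h.py <<'E'
import pickle
def blob(c,box,f):
    x0,x1,y0,y1=box; im=c['image'].astype(int)[y0:y1,x0:x1]; n,l,st,ce=cv2.connectedComponentsWithStats(f(im).astype(np.uint8))
    return [(np.round(ce[i]+[x0,y0],1),st[i][4],st[i][:4]+[x0,y0,0,0]) for i in np.argsort(-st[1:,4])+1 if st[i][4]>30][:5]
blk=lambda i:i.max(2)<60
red=lambda i:(i[:,:,0]>110)&(i[:,:,1]<80)
E
python3 - <<'E'
from h import *
w=cam('wrist','w1'); pickle.dump(w,open('w1.pkl','wb'))
print(blob(w,(0,640,0,480),blk));print(blob(w,(0,640,0,480),red))
print('expect black',proj(w,[.537,-.226,.119]),'reds',proj(w,[.5208,-.2766,.119]),proj(w,[.555,-.174,.119]))
E
```

```text
[(array([320.1, 426.1]), np.int32(43763), array([  0, 317, 640, 163])), (array([37.8, 82.6]), np.int32(9428), array([  0,   0, 100, 157])), (array([379.5,  24.5]), np.int32(1233), array([355,   3,  46,  41])), (array([632.2, 107.4]), np.int32(1082), array([622,  62,  18,  88])), (array([603.4, 130.1]), np.int32(281), array([592,  98,  42,  65]))]
[(array([380.8, 117.9]), np.int32(688), array([367, 103,  29,  31]))]
expect black [386.40169547  19.09295738] reds [382.77801087 120.71537813] [ 393.30230225 -102.46037169]
```

apply_moves(
  fingers=[1,1,1,1,1,1],
  travel=[
    [0.5,0.15,0],
    [0.5,0.15,0],
    [0.5,0.15,0],
    [0.5,0.15,0],
    [0.4,0.1,0],
    [0,0,0],
  ],
  rotation=[
    [0,0,0],
    [0,0,0],
    [0,0,0],
    [0,0,0],
    [0,0,0],
    [0,0,0],
  ],
)

```text
time: 4.75
tool_pos: [0.5351, -0.2282, 0.2312]
tcp_rot: [-2.546, -1.84, -0.0]
wrist_force: [0.2, -0.1, -0.6]
width: 1.003
grip_force: 0.0
```

Run:
```python
from h import *
w=cam('wrist','w2'); pickle.dump(w,open('w2.pkl','wb'))
print(read_state()['time'],read_state()['tool_pos'])
print(blob(w,(0,640,0,480),blk));print(blob(w,(0,640,0,480),red))
print('expect black',proj(w,[.537,-.226,.119]),'reds',proj(w,[.5208,-.2766,.119]),proj(w,[.555,-.174,.119]))
a=cv2.imread('pics/w1.png');b=cv2.imread('pics/w2.png')
cv2.imwrite('pics/v3.png',cv2.resize(np.hstack([a,b]),(800,300),interpolation=cv2.INTER_AREA))
```

```text
4.8 [ 0.53451455 -0.22929806  0.23120828]
[(array([334.7, 423.4]), np.int32(45984), array([  0, 317, 640, 163])), (array([585.6,  90.4]), np.int32(7615), array([538,  17, 102, 126])), (array([598.2, 267.1]), np.int32(6758), array([553, 189,  87, 161])), (array([52.3, 44.1]), np.int32(5755), array([  0,   0, 102,  91])), (array([ 14. , 162.7]), np.int32(1585), array([  0, 112,  49,  93]))]
[(array([322.7, 134.4]), np.int32(698), array([308, 120,  30,  30]))]
expect black [322.52386046 227.37181925] reds [323.19012531 304.12049241] [323.94118275 137.30861131]
```

View pics/v3.png

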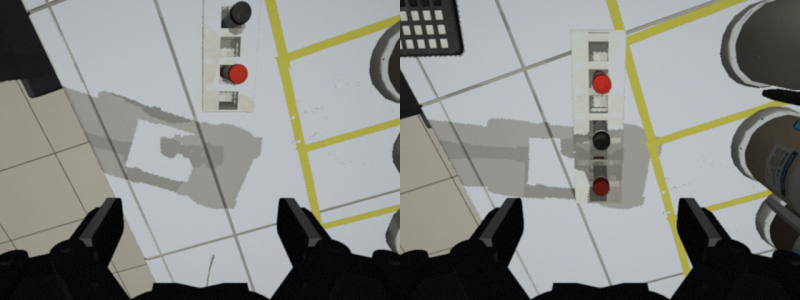

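The left frame shows the black cap at about (382,22) and a red cap at (381,118). The right frame shows the black cap at about (320,222) and the red caps at (322,134) and (322,298), so the tool is aligned with the row.

Run:
```python
from h import *
np.set_printoptions(precision=4,suppress=True)
a,b=[pickle.load(open(f'w{i}.pkl','rb')) for i in(1,2)]
red2=lambda i:(i[:,:,0]>70)&(i[:,:,1]<50)&(i[:,:,0]>2*i[:,:,1])
k2=lambda i:(i.max(2)<75)
kb=blob(b,(295,345,200,248),k2); ka=blob(a,(350,405,0,48),k2); print(ka,kb)
ra=blob(a,(350,410,90,145),red2); rb=blob(b,(295,350,270,325),red2); print(ra[:1],rb[:1])
print(tri([a,b],[ra[0][0],rb[0][0]]))
print(tri([a,b],[ka[0][0],kb[0][0]]))
for z in(.112,.119): print(z,onz(b,kb[0][0],z),onz(b,rb[0][0],z),onz(b,[322.7,134.4],z))
cv2.imwrite('pics/v4.png',cv2.resize(np.hstack([a['image'][0:60,340:420],b['image'][195:255,280:360]])[:,:,::-1],(800,300),interpolation=cv2.INTER_NEAREST))
```

```text
[(array([379. ,  24.8]), np.int32(1334), array([354,   3,  48,  42]))] [(array([321.8, 224.9]), np.int32(705), array([308, 210,  28,  31])), (array([327.5, 203.9]), np.int32(36), array([324, 200,   7,  10]))]
[(array([379.9, 118.4]), np.int32(558), array([366, 103,  29,  30]))] [(array([321.6, 301.3]), np.int32(450), array([310, 290,  24,  23]))]
(array([ 0.52  , -0.2751,  0.117 ]), [array([0.3475, 0.1182]), array([-0.298 , -0.0976])])
(array([ 0.5352, -0.2269,  0.1076]), [array([1.8066, 0.6369]), array([-1.5452, -0.4432])])
0.112 [ 0.5365 -0.2263] [ 0.5194 -0.2776] [ 0.5547 -0.1727]
0.119 [ 0.5371 -0.2243] [ 0.5204 -0.2743] [ 0.5548 -0.1722]
```

View pics/v4.png

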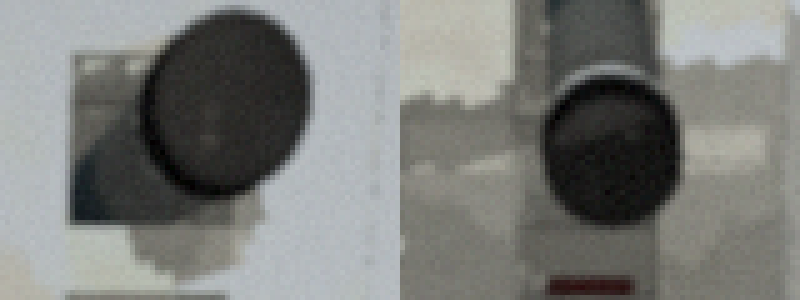

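The crops show the cap's top face centred at about (386,19.8) on the left and (322.6,226) on the right.

Run:
```python
from h import *
np.set_printoptions(precision=4,suppress=True)
a,b=[pickle.load(open(f'w{i}.pkl','rb')) for i in(1,2)]
x,r=tri([a,b],[[386.,19.8],[322.6,226]]);print(x,r,onz(b,[322.6,226],.119))
s=read_state();M=R.from_rotvec(s['tcp_rot']).as_matrix();print(s['tool_pos'],M)
print(s['time'],M.T@(np.array([.537,-.2255,.087])-s['tool_pos'])/.05)
```

```text
[ 0.5371 -0.2259  0.1164] [array([-0.0985, -0.0375]), array([0.0834, 0.0257])] [ 0.5373 -0.2252]
[ 0.5345 -0.2293  0.2312] [[ 0.314   0.9494 -0.0005]
 [ 0.9494 -0.314  -0.0004]
 [-0.0005 -0.0004 -1.    ]]
4.8 [0.0893 0.0244 2.8841]
```

apply_moves(
  fingers=[1,1,1,1,1,1,1],
  travel=[
    [0.09,0.02,0.2],
    [0,0,0.4],
    [0,0,0.4],
    [0,0,0.4],
    [0,0,0.2],
    [0,0,0],
    [0,0,0],
  ],
  rotation=[
    [0,0,0],
    [0,0,0],
    [0,0,0],
    [0,0,0],
    [0,0,0],
    [0,0,0],
    [0,0,0],
  ],
)

```text
time: 5.5
tool_pos: [0.5371, -0.2259, 0.1515]
tcp_rot: [2.547, 1.838, -0.0]
wrist_force: [-0.1, 0.7, -0.5]
width: 0.996
grip_force: 0.0
```

Run:
```python
from h import *
np.set_printoptions(precision=4,suppress=True)
w=cam('wrist','w3'); s=read_state();M=R.from_rotvec(s['tcp_rot']).as_matrix()
print(s['time'],s['tool_pos'],M.T@(np.array([.537,-.2255,.087])-s['tool_pos'])/.05, proj(w,[.537,-.2255,.119]))
cv2.imwrite('pics/v5.png',w['image'][:,:,::-1])
```

```text
5.55 [ 0.5376 -0.2261  0.1522] [ 0.0071 -0.0175  1.3041] [320.6696 283.0869]
```

View pics/v5.png

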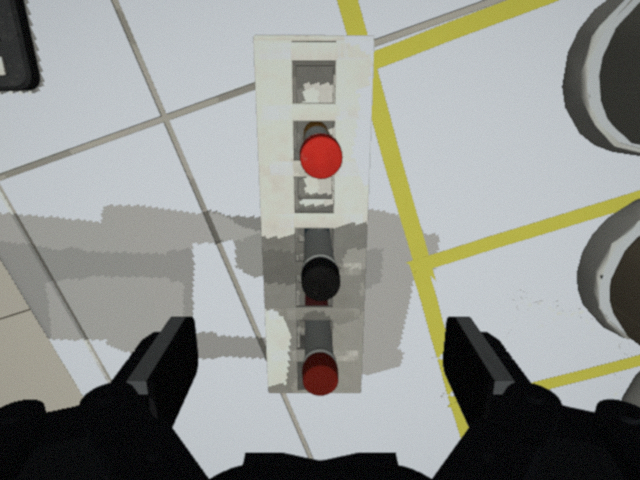

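The picture shows the black cap at (320,279), midway between the fingertips (197 and 445), and the fingers are clear of the rack and the red caps. I'll descend and close.

apply_moves(
  fingers=[1,1,1,1,1,0,0,0,0,0,0],
  travel=[
    [0.02,0,0.3],
    [0,0,0.4],
    [0,0,0.4],
    [0,0,0.2],
    [0,0,0],
    [0,0,0],
    [0,0,0],
    [0,0,0],
    [0,0,0],
    [0,0,0],
    [0,0,0],
  ],
  rotation=[
    [0,0,0],
    [0,0,0],
    [0,0,0],
    [0,0,0],
    [0,0,0],
    [0,0,0],
    [0,0,0],
    [0,0,0],
    [0,0,0],
    [0,0,0],
    [0,0,0],
  ],
  newtons=40,
)

```text
time: 6.65
tool_pos: [0.5373, -0.2245, 0.0867]
tcp_rot: [-2.547, -1.839, 0.0]
wrist_force: [-2.2, 1.2, 2.7]
width: 0.201
grip_force: 38.9
```

apply_moves(
  fingers=[0,0,0,0,0,0,0,0,0,0],
  travel=[
    [0,0,-0.1],
    [0,0,-0.25],
    [0,0,-0.3],
    [0,0,-0.3],
    [0,0,-0.3],
    [0,0,-0.4],
    [0,0,-0.5],
    [0,0,-0.5],
    [0,0,-0.4],
    [0,0,-0.1],
  ],
  rotation=[
    [0,0,0],
    [0,0,0],
    [0,0,0],
    [0,0,0],
    [0,0,0],
    [0,0,0],
    [0,0,0],
    [0,0,0],
    [0,0,0],
    [0,0,0],
  ],
)

```text
time: 7.65
tool_pos: [0.5393, -0.2253, 0.2485]
tcp_rot: [2.542, 1.836, 0.005]
wrist_force: [-0.2, 0.1, 0.2]
width: 0.198
grip_force: 39.0
```

Run:
```python
from h import *
np.set_printoptions(precision=4,suppress=True)
a=cam('side','s2');b=cam('top','t2'); w=cam('wrist','w4');s=read_state();M=R.from_rotvec(s['tcp_rot']).as_matrix()
print(s['time'],s['tool_pos'],s['wrist_force'],s['width'],s['grip_force'])
print(M.T@(np.array([.543,.3315,s['tool_pos'][2]])-s['tool_pos'])/.05)
o=np.zeros((480,800,3),np.uint8)
o[:,:400]=cv2.resize(a['image'][220:400,230:380],(400,480)); o[:300,400:]=cv2.resize(w['image'],(400,300))
cv2.imwrite('pics/v6.png',o[:,:,::-1])
p=s['tool_pos']-M[:,2]*0; print('foot expected px',proj(a,p-[0,0,.081]),'cap',proj(a,p+[0,0,.032]))
```

```text
7.8 [ 0.5375 -0.2244  0.2441] [ 0.2794 -0.1078 -0.1902] 0.19473342633126514 38.961188360117376
[10.5899 -3.3908 -0.0031]
foot expected px [303.4179 288.9767] cap [303.4126 241.3589]
```

View pics/v6.png

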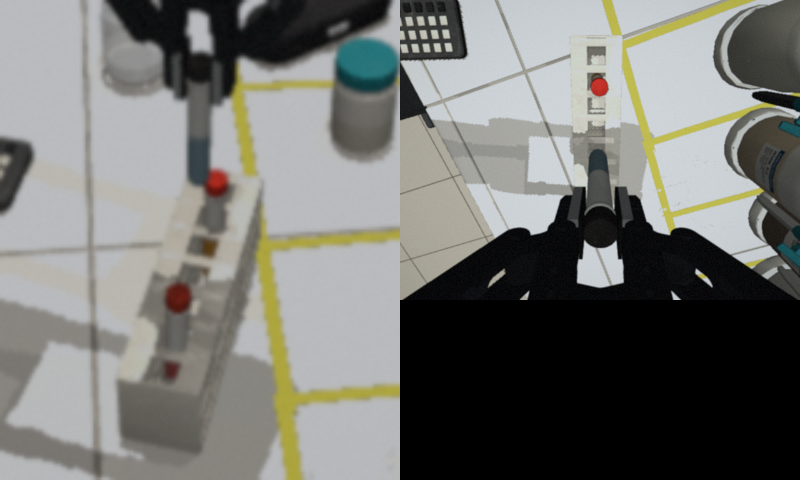

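The picture shows the tube hanging straight in the grip, with its foot at side pixel (304,289), where I expected it. The rack and both other tubes are undisturbed.

apply_moves(
  fingers=[0,0,0,0,0,0,0,0,0,0,0,0],
  travel=[
    [0.3,-0.1,0],
    [0.6,-0.2,0],
    [0.7,-0.25,0],
    [0.7,-0.25,0],
    [0.7,-0.25,0],
    [0.7,-0.25,0],
    [0.7,-0.25,0],
    [0.7,-0.25,0],
    [0.7,-0.25,0],
    [0.7,-0.25,0],
    [0.6,-0.2,0],
    [0.3,-0.1,0],
  ],
  rotation=[
    [0,0,0],
    [0,0,0],
    [0,0,0],
    [0,0,0],
    [0,0,0],
    [0,0,0],
    [0,0,0],
    [0,0,0],
    [0,0,0],
    [0,0,0],
    [0,0,0],
    [0,0,0],
  ],
)

```text
time: 9.0
tool_pos: [0.5286, 0.1706, 0.2421]
tcp_rot: [-2.543, -1.841, 0.004]
wrist_force: [-0.1, -0.8, 0.3]
width: 0.2
grip_force: 39.0
```

Run:
```python
from h import *
w=cam('wrist','w5');pickle.dump(w,open('w5.pkl','wb'));s=read_state();print(s['time'],s['tool_pos'],proj(w,[.543,.3315,.094]))
```

```text
9.05 [0.52881611 0.17174941 0.24223282] [259.87579673 -40.0366306 ]
```

apply_moves(
  fingers=[0,0,0,0,0],
  travel=[
    [0.5,-0.1,0],
    [0.5,-0.1,0],
    [0.5,-0.1,0],
    [0,0,0],
    [0,0,0],
  ],
  rotation=[
    [0,0,0],
    [0,0,0],
    [0,0,0],
    [0,0,0],
    [0,0,0],
  ],
)

```text
time: 9.55
tool_pos: [0.5391, 0.2431, 0.2427]
tcp_rot: [2.546, 1.84, -0.004]
wrist_force: [1.2, -0.3, -0.3]
width: 0.198
grip_force: 39.0
```

Run:
```python
from h import *
w=cam('wrist','w6');pickle.dump(w,open('w6.pkl','wb'));s=read_state();print(s['time'],s['tool_pos'],proj(w,[.543,.3315,.094]))
t=tip_of('wrist','cup_seat')[:2];print(t);print([(k['bbox'],k['p']) for k in regions_of('wrist','cup_seat')])
b=pickle.load(open('w5.pkl','rb'))
o=np.hstack([b['image'],w['image']]); cv2.imwrite('pics/v7.png',cv2.resize(o[:400],(800,250),interpolation=cv2.INTER_AREA)[:,:,::-1])
```

```text
9.6 [0.53918242 0.24265733 0.24290894] [283.77315778  88.42720472]
[{'location': [284.9, 85.7], 'p': 0.71}]
[([254.1, 52.3, 61.2, 64.7], 0.75)]
```

View pics/v7.png

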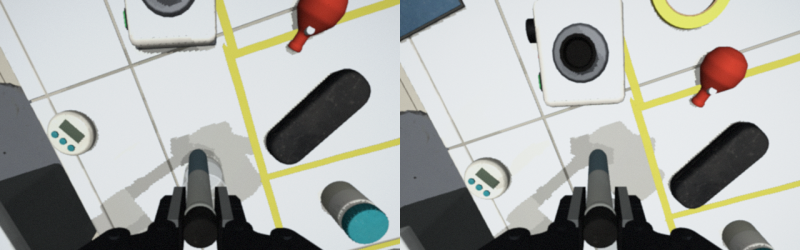

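The right frame shows the mixer cup at about (285,86), and the held tube hangs straight.

Run:
```python
from h import *
np.set_printoptions(precision=4,suppress=True)
w=pickle.load(open('w6.pkl','rb'));s=read_state();M=R.from_rotvec(s['tcp_rot']).as_matrix()
for px,z in(([284.9,85.7],.082),([284.7,84.7],.094)): print(onz(w,px,z))
im=w['image'];m=(im[40:130,240:330].max(2)<45);ys,xs=np.nonzero(m);print(xs.mean()+240,ys.mean()+40,xs.min()+240,xs.max()+240,ys.min()+40,ys.max()+40)
print(s['tool_pos'],M[:,2],M.T@(np.array([.543,.3315,s['tool_pos'][2]])-s['tool_pos'])/.05)
```

```text
[0.5435 0.3334]
[0.5443 0.3334]
284.46618705035974 84.4636690647482 256 323 54 128
[0.5395 0.2424 0.2434] [-0.0008 -0.0008 -1.    ] [ 1.7136 -0.4949 -0.0015]
```

apply_moves(
  fingers=[0,0,0,0,0],
  travel=[
    [0.3,-0.09,0],
    [0.4,-0.09,0],
    [0.2,-0.09,0],
    [0,0,0],
    [0,0,0],
  ],
  rotation=[
    [0,0,0],
    [0,0,0],
    [0,0,0],
    [0,0,0],
    [0,0,0],
  ],
)

```text
time: 10.2
tool_pos: [0.5408, 0.2911, 0.2436]
tcp_rot: [2.545, 1.841, -0.001]
wrist_force: [-0.2, -0.7, -0.1]
width: 0.194
grip_force: 39.0
```

Run:
```python
from h import *
np.set_printoptions(precision=4,suppress=True)
a=pickle.load(open('w6.pkl','rb'))
w=cam('wrist','w7');pickle.dump(w,open('w7.pkl','wb'));s=read_state();M=R.from_rotvec(s['tcp_rot']).as_matrix()
t=tip_of('wrist','cup_seat')[:2];print(t);print([(k['bbox'],k['p']) for k in regions_of('wrist','cup_seat')])
if t: print(tri([a,w],[[284.9,85.7],t[0]['location']]),onz(w,t[0]['location'],.082))
print(s['time'],s['tool_pos'],M[:,2],M.T@(np.array([.543,.3315,s['tool_pos'][2]])-s['tool_pos'])/.05)
```

```text
[{'location': [307.0, 153.9], 'p': 0.9}]
[([277.6, 128.2, 57.3, 58.3], 0.95)]
(array([0.5439, 0.3336, 0.0786]), [array([ 0.9495, -0.3553]), array([-0.897 ,  0.3112])]) [0.5448 0.334 ]
10.25 [0.5409 0.2907 0.2436] [-0.0003 -0.0006 -1.    ] [ 0.7876 -0.2157 -0.0005]
```

apply_moves(
  fingers=[0,0,0,0,0,0,0,0,0,0],
  travel=[
    [0.3,-0.08,0],
    [0.3,-0.08,0],
    [0.22,-0.05,0],
    [0,0,0],
    [0,0,0.3],
    [0,0,0.4],
    [0,0,0.4],
    [0,0,0.2],
    [0,0,0],
    [0,0,0],
  ],
  rotation=[
    [0,0,0],
    [0,0,0],
    [0,0,0],
    [0,0,0],
    [0,0,0],
    [0,0,0],
    [0,0,0],
    [0,0,0],
    [0,0,0],
    [0,0,0],
  ],
)

```text
time: 11.35
tool_pos: [0.5441, 0.3325, 0.1787]
tcp_rot: [2.547, 1.839, -0.0]
wrist_force: [0.2, 0.2, -0.5]
width: 0.198
grip_force: 39.0
```

Run:
```python
from h import *
a=cam('side','s8');b=cam('top','t8');w=cam('wrist','w8');s=read_state();print(s['time'],s['tool_pos'],s['wrist_force'])
o=np.zeros((600,800,3),np.uint8)
o[:,:400]=cv2.resize(a['image'][110:210,255:322],(400,600),interpolation=cv2.INTER_CUBIC)
o[:300,400:]=cv2.resize(w['image'][60:420,80:560],(400,300)); o[300:,400:]=cv2.resize(b['image'][215:305,120:240],(400,300),interpolation=cv2.INTER_CUBIC)
cv2.imwrite('pics/v8.png',o[:,:,::-1])
f=s['tool_pos']-np.array([0,0,.0807]);print('foot px',proj(a,f),'seat px',proj(a,[.544,.333,.082]))
```

```text
11.5 [0.54485798 0.33309909 0.18021471] [0.2315026  0.82176888 0.12384204]
foot px [289.2950944  154.48609968] seat px [289.10099667 160.12405288]
```

View pics/v8.png

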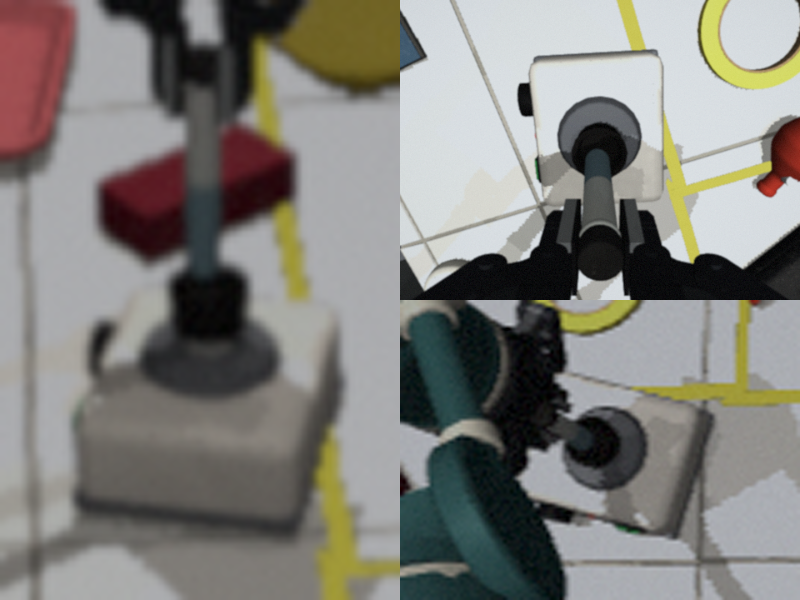

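The pictures show the foot just above the cup and about 1 mm left of its centre, at side crop x 203 against 209. I'll nudge it across and press.

apply_moves(
  fingers=[0,0,0,0],
  travel=[
    [0.01,0.03,0.1],
    [0,0,0.15],
    [0,0,0.15],
    [0,0,0],
  ],
  rotation=[
    [0,0,0],
    [0,0,0],
    [0,0,0],
    [0,0,0],
  ],
)

```text
time: 11.9
tool_pos: [0.5456, 0.3327, 0.158]
tcp_rot: [2.547, 1.839, -0.0]
wrist_force: [1.2, -0.0, 4.4]
width: 0.199
grip_force: 38.9
```

apply_moves(
  fingers=[0,0,0],
  travel=[
    [0,0,0.05],
    [0,0,0.03],
    [0,0,0],
  ],
  rotation=[
    [0,0,0],
    [0,0,0],
    [0,0,0],
  ],
)

```text
time: 12.2
tool_pos: [0.5461, 0.333, 0.1556]
tcp_rot: [2.547, 1.839, 0.002]
wrist_force: [-0.5, -0.8, 5.9]
width: 0.198
grip_force: 39.6
```

apply_moves(
  fingers=[0,0,0],
  travel=[
    [0,0,0.03],
    [0,0,0.03],
    [0,0,0],
  ],
  rotation=[
    [0,0,0],
    [0,0,0],
    [0,0,0],
  ],
)

```text
time: 12.5
tool_pos: [0.5465, 0.3333, 0.154]
tcp_rot: [2.547, 1.839, 0.004]
wrist_force: [-0.3, -0.5, 9.3]
width: 0.198
grip_force: 40.7
```

apply_moves(
  fingers=[0,0,0],
  travel=[
    [0,0,0.02],
    [0,0,0.02],
    [0,0,0],
  ],
  rotation=[
    [0,0,0],
    [0,0,0],
    [0,0,0],
  ],
)

```text
time: 12.8
tool_pos: [0.547, 0.3338, 0.1537]
tcp_rot: [2.547, 1.839, 0.007]
wrist_force: [-2.9, -0.4, 14.0]
width: 0.201
grip_force: 42.1
```

Force now rises steeply (14 N) while the height stays put, so the cup is bottomed. I'll hold here.

apply_moves(
  fingers=[0,0,0,0,0,0,0,0,0,0,0,0],
  travel=[
    [0,0,0],
    [0,0,0],
    [0,0,0],
    [0,0,0],
    [0,0,0],
    [0,0,0],
    [0,0,0],
    [0,0,0],
    [0,0,0],
    [0,0,0],
    [0,0,0],
    [0,0,0],
  ],
  rotation=[
    [0,0,0],
    [0,0,0],
    [0,0,0],
    [0,0,0],
    [0,0,0],
    [0,0,0],
    [0,0,0],
    [0,0,0],
    [0,0,0],
    [0,0,0],
    [0,0,0],
    [0,0,0],
  ],
)

```text
time: 14.0
tool_pos: [0.5469, 0.3338, 0.1537]
tcp_rot: [2.547, 1.839, 0.007]
wrist_force: [-2.5, -0.9, 15.5]
width: 0.201
grip_force: 42.1
```

Run:
```python
from h import *
a=cam('side','s9');s=read_state();print(s['time'],s['tool_pos'],s['wrist_force'])
b=cv2.imread('pics/s8.png')
o=np.hstack([cv2.resize(i[110:210,255:322],(400,600),interpolation=cv2.INTER_CUBIC) for i in(b,a['image'][:,:,::-1])])
cv2.imwrite('pics/v9.png',o)
```

```text
14.05 [0.54695317 0.33375026 0.15377561] [-1.82503094 -0.76362499 14.862388  ]
```

View pics/v9.png

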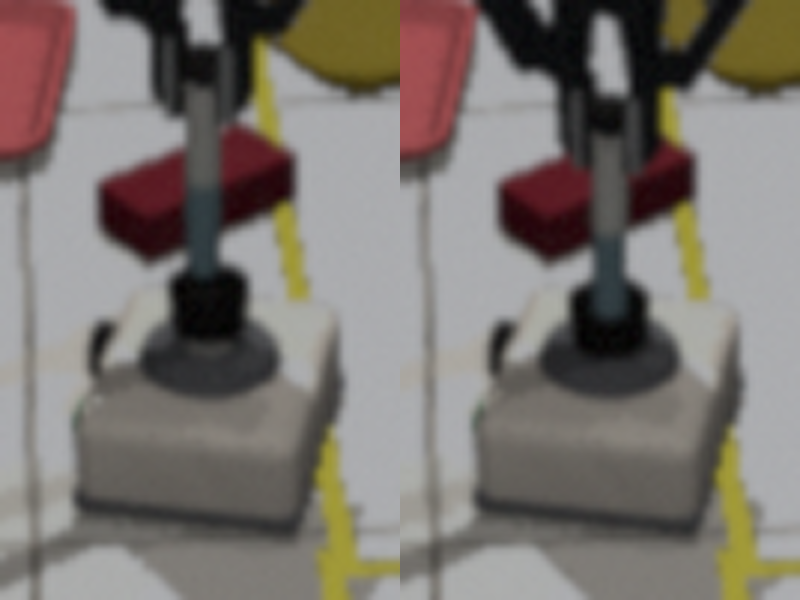

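The right frame shows the cup pressed down to the collar, its rim at row 290 against 272 before, with the tube upright inside it. I'll hold a little longer, then lift.

apply_moves(
  fingers=[0,0,0,0,0,0,0,0,0,0,0,0],
  travel=[
    [0,0,0],
    [0,0,0],
    [0,0,0],
    [0,0,0],
    [0,0,0],
    [0,0,0],
    [0,0,0],
    [0,0,-0.2],
    [0,0,-0.4],
    [0,0,-0.5],
    [0,0,-0.5],
    [0,0,-0.3],
  ],
  rotation=[
    [0,0,0],
    [0,0,0],
    [0,0,0],
    [0,0,0],
    [0,0,0],
    [0,0,0],
    [0,0,0],
    [0,0,0],
    [0,0,0],
    [0,0,0],
    [0,0,0],
    [0,0,0],
  ],
)

```text
time: 15.25
tool_pos: [0.5459, 0.333, 0.2465]
tcp_rot: [2.547, 1.839, 0.002]
wrist_force: [0.2, 0.4, -0.4]
width: 0.194
grip_force: 39.1
```

Run:
```python
from h import *
np.set_printoptions(precision=4,suppress=True)
a=cam('side','s10');b=cam('top','t10');w=cam('wrist','w10');s=read_state();print(s['time'],s['tool_pos'],s['wrist_force'],s['tcp_rot'])
M=R.from_rotvec(s['tcp_rot']).as_matrix()
mb=[(k['bbox'],k['p']) for k in regions_of('side','beaker')][:1]; mt=[(k['bbox'],k['p']) for k in regions_of('top','beaker')][:1]
print(mb,mt)
for z in (.0,.0375,.075):
  bb=mt[0][0] if mt else [265.4,261.9,25.1,26]
  print(z,onz(b,[bb[0]+bb[2]/2,bb[1]+bb[3]/2],z))
print([ (cn,tip_of(cn,'beaker')[:1]) for cn in('side','top')])
print(M.T@(np.array([.503,.085,s['tool_pos'][2]])-s['tool_pos'])/.05)
# side silhouette: predicted bbox of beaker at candidate centre
from scipy.optimize import least_squares
def bb(c,x,y):
    t=np.linspace(0,2*np.pi,60);p=np.array([proj(c,[x+.0325*np.cos(i),y+.0325*np.sin(i),z]) for i in t for z in(0,.075)])
    return np.r_[p.min(0),p.max(0)]
def ob(q): return np.array([q[0],q[1],q[0]+q[2],q[1]+q[3]])
if mb and mt:
    r=least_squares(lambda v:np.r_[bb(a,*v)-ob(mb[0][0]),bb(b,*v)-ob(mt[0][0])],[.503,.085],loss='soft_l1');print('fit',r.x,r.fun)
```

```text
15.4 [0.546  0.333  0.2454] [-0.2817  0.5642 -1.8038] [2.5467 1.8393 0.0025]
[([267.8, 212.3, 24.4, 41.5], 0.59)] [([263.6, 262.0, 25.1, 25.7], 0.61)]
0.0 [0.5048 0.0903]
0.0375 [0.5005 0.0871]
0.075 [0.4962 0.0838]
[('side', [{'location': [280.5, 243.6], 'p': 0.74}]), ('top', [{'location': [277.0, 277.7], 'p': 0.64}])]
[-4.9786  0.744  -0.0052]
fit [0.5027 0.0839] [-3.7397 -0.3785  0.0766 -0.4527 -0.3076 -2.3966  1.8536 -0.0233]
```

apply_moves(
  fingers=[0,0,0,0,0,0,0,0,0,0,0],
  travel=[
    [-0.25,0.05,0],
    [-0.5,0.1,0],
    [-0.6,0.1,0],
    [-0.7,0.1,0],
    [-0.7,0.1,0],
    [-0.7,0.1,0],
    [-0.7,0.1,0],
    [-0.5,0.1,0],
    [-0.3,0,0],
    [0,0,0],
    [0,0,0],
  ],
  rotation=[
    [0,0,0],
    [0,0,0],
    [0,0,0],
    [0,0,0],
    [0,0,0],
    [0,0,0],
    [0,0,0],
    [0,0,0],
    [0,0,0],
    [0,0,0],
    [0,0,0],
  ],
)

```text
time: 16.7
tool_pos: [0.5032, 0.0862, 0.2446]
tcp_rot: [-2.547, -1.838, -0.001]
wrist_force: [0.1, -0.2, -0.2]
width: 0.196
grip_force: 39.1
```

Run:
```python
from h import *
np.set_printoptions(precision=4,suppress=True)
a=cam('side','s11');w=cam('wrist','w11');s=read_state();print(s['time'],s['tool_pos'])
t=tip_of('wrist','beaker')[:1];r=regions_of('wrist','beaker')[:1];print(t,[(k['bbox'],k['p']) for k in r])
ts=tip_of('side','beaker')[:1];print(ts)
if t:
  print(onz(w,t[0]['location'],0))
  if ts: print(tri([a,w],[ts[0]['location'],t[0]['location']]))
o=np.zeros((600,800,3),np.uint8)
o[:,:400]=cv2.resize(a['image'][165:265,247:314],(400,600),interpolation=cv2.INTER_CUBIC)
W=w['image'].copy()
for x in([.504,.086],):
  for z in(0,.075): cv2.polylines(W,[np.array([proj(w,[x[0]+.0325*np.cos(i),x[1]+.0325*np.sin(i),z]) for i in np.linspace(0,6.28,40)]).astype(np.int32)],True,(0,255,0),1)
o[:300,400:]=cv2.resize(w['image'],(400,300));o[300:,400:]=cv2.resize(W,(400,300))
cv2.imwrite('pics/v10.png',o[:,:,::-1])
```

```text
16.8 [0.5035 0.0869 0.2447]
[{'location': [322.5, 189.7], 'p': 0.62}] [([277.2, 158.6, 92.9, 88.2], 0.96)]
[{'location': [309.2, 320.7], 'p': 0.69}]
[0.5049 0.0854]
(array([ 0.5325,  0.0349, -0.2284]), [array([-15.4666,  -0.9552]), array([27.9416, -5.2894])])
```

View pics/v10.png

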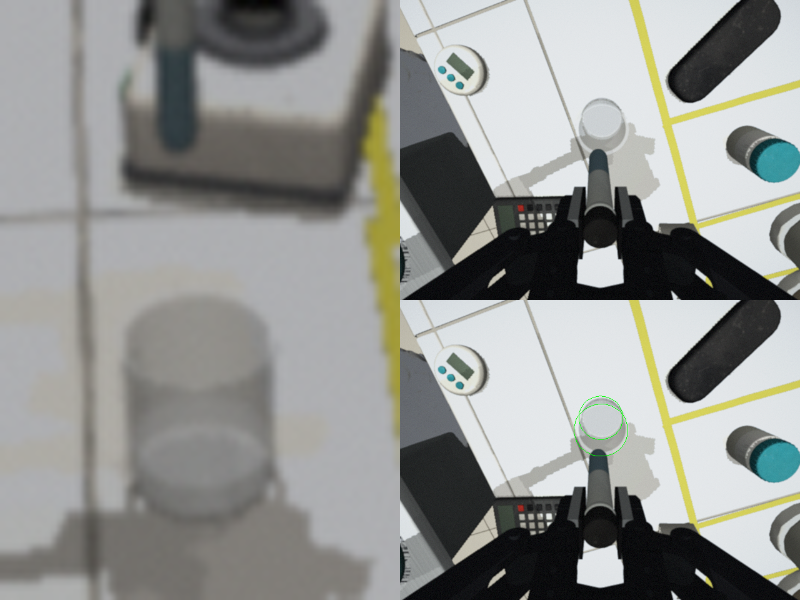

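Run:
```python
from h import *
np.set_printoptions(precision=4,suppress=True)
a=cam('side');s=read_state();p=s['tool_pos']
print(s['time'],p,'foot',proj(a,p-[0,0,.0807]),'seen 276.8,190.3')
for z,px in((.075,(280.3,222.5)),(0,(281.,246)),(0.003,(281.,243.5))): print(proj(a,[.505,.0855,z]),onz(a,px,z))
```

```text
17.0 [0.5035 0.0868 0.2447] foot [276.9425 188.5249] seen 276.8,190.3
[278.9272 219.9688] [0.5078 0.0758]
[279.9137 243.8971] [0.5073 0.0775]
[279.8758 242.9769] [0.5076 0.0833]
```

The pictures show the tube over the beaker. Blending the two views puts the beaker centre at about (0.506, 0.084), well inside the ±16 mm margin. I'll correct for that and lower.

apply_moves(
  fingers=[0,0,0,0,0,0,0,0,0,0,0],
  travel=[
    [-0.04,0.07,0],
    [0,0,0.3],
    [0,0,0.4],
    [0,0,0.5],
    [0,0,0.5],
    [0,0,0.5],
    [0,0,0.4],
    [0,0,0.3],
    [0,0,0.15],
    [0,0,0],
    [0,0,0],
  ],
  rotation=[
    [0,0,0],
    [0,0,0],
    [0,0,0],
    [0,0,0],
    [0,0,0],
    [0,0,0],
    [0,0,0],
    [0,0,0],
    [0,0,0],
    [0,0,0],
    [0,0,0],
  ],
)

```text
time: 18.1
tool_pos: [0.5063, 0.083, 0.0924]
tcp_rot: [2.547, 1.839, 0.0]
wrist_force: [0.1, 0.3, 0.2]
width: 0.199
grip_force: 39.1
```

apply_moves(
  fingers=[0,0,0],
  travel=[
    [0,0,0.06],
    [0,0,0.06],
    [0,0,0],
  ],
  rotation=[
    [0,0,0],
    [0,0,0],
    [0,0,0],
  ],
)

```text
time: 18.4
tool_pos: [0.5061, 0.083, 0.0864]
tcp_rot: [2.547, 1.839, 0.0]
wrist_force: [-0.1, -0.0, -0.2]
width: 0.198
grip_force: 39.1
```

apply_moves(
  fingers=[0,0,0],
  travel=[
    [0,0,0.03],
    [0,0,0.02],
    [0,0,0],
  ],
  rotation=[
    [0,0,0],
    [0,0,0],
    [0,0,0],
  ],
)

```text
time: 18.7
tool_pos: [0.5062, 0.083, 0.0839]
tcp_rot: [2.547, 1.839, 0.0]
wrist_force: [0.1, -0.4, -0.7]
width: 0.2
grip_force: 39.2
```

apply_moves(
  fingers=[0,0,0],
  travel=[
    [0,0,0.02],
    [0,0,0.02],
    [0,0,0],
  ],
  rotation=[
    [0,0,0],
    [0,0,0],
    [0,0,0],
  ],
)

```text
time: 19.0
tool_pos: [0.5069, 0.0832, 0.0832]
tcp_rot: [2.546, 1.839, 0.002]
wrist_force: [-0.9, -0.2, 7.9]
width: 0.194
grip_force: 41.1
```

The foot is on the beaker floor at 7.9 N. I'll ease off slightly, open, and rise.

apply_moves(
  fingers=[0,0,0.3,0.35,0.45,0.6,0.8,1,1,1,1,1],
  travel=[
    [0,0,-0.02],
    [0,0,0],
    [0,0,0],
    [0,0,0],
    [0,0,0],
    [0,0,0],
    [0,0,0],
    [0,0,0],
    [0,0,0],
    [0,0,0],
    [0,0,0],
    [0,0,0],
  ],
  rotation=[
    [0,0,0],
    [0,0,0],
    [0,0,0],
    [0,0,0],
    [0,0,0],
    [0,0,0],
    [0,0,0],
    [0,0,0],
    [0,0,0],
    [0,0,0],
    [0,0,0],
    [0,0,0],
  ],
)

```text
time: 20.2
tool_pos: [0.5061, 0.083, 0.0828]
tcp_rot: [2.547, 1.839, 0.0]
wrist_force: [-0.5, -1.0, -1.1]
width: 1.0
grip_force: 0.0
```

apply_moves(
  fingers=[1,1,1,1,1,1,1,1,1,1],
  travel=[
    [0,0,-0.1],
    [0,0,-0.2],
    [0,0,-0.3],
    [0,0,-0.4],
    [0,0,-0.5],
    [0,0,-0.5],
    [0,0,-0.5],
    [0,0,-0.5],
    [0,0,-0.3],
    [0,0,0],
  ],
  rotation=[
    [0,0,0],
    [0,0,0],
    [0,0,0],
    [0,0,0],
    [0,0,0],
    [0,0,0],
    [0,0,0],
    [0,0,0],
    [0,0,0],
    [0,0,0],
  ],
)

```text
time: 21.2
tool_pos: [0.5079, 0.0832, 0.2513]
tcp_rot: [2.544, 1.838, 0.009]
wrist_force: [0.4, -0.4, -0.0]
width: 1.002
grip_force: 0.0
```

Run:
```python
from h import *
np.set_printoptions(precision=4,suppress=True)
a=cam('side','s12');w=cam('wrist','w12');s=read_state();print(s['time'],s['tool_pos'],s['wrist_force'],s['width'])
b=cv2.imread('pics/side0.png')
for n in('beaker','rack','tube_black'): print(n,[(k['bbox'],round(k['p'],2)) for k in regions_of('side',n)][:2])
# bench differences vs start in side view
d=cv2.absdiff(b,np.ascontiguousarray(a['image'][:,:,::-1])).max(2)
print('rack diff',d[275:395,268:335].mean(),'pot diff',d[230:278,352:385].mean(),'mixer',d[145:202,266:314].mean())
A=a['image'][:,:,::-1]
o=np.zeros((600,800,3),np.uint8);o[:,:400]=cv2.resize(A[120:420,200:400],(400,600),interpolation=cv2.INTER_CUBIC)
o[:300,400:]=cv2.resize(w['image'][:,:,::-1],(400,300)); o[300:,400:]=cv2.resize(A[195:264,245:337],(400,300),interpolation=cv2.INTER_CUBIC)
cv2.imwrite('pics/v11.png',o)
```

```text
21.3 [0.5059 0.083  0.2476] [ 0.068  -1.1161 -1.217 ] 1.001056901115599
beaker [([267.6, 211.6, 25.8, 41.6], 0.65)]
rack [([271.5, 281.4, 58.8, 109.6], 0.91)]
tube_black [([274.7, 214.0, 6.4, 17.4], 0.61)]
rack diff 9.211940298507463 pot diff 4.4892676767676765 mixer 6.322733918128655
```

View pics/v11.png

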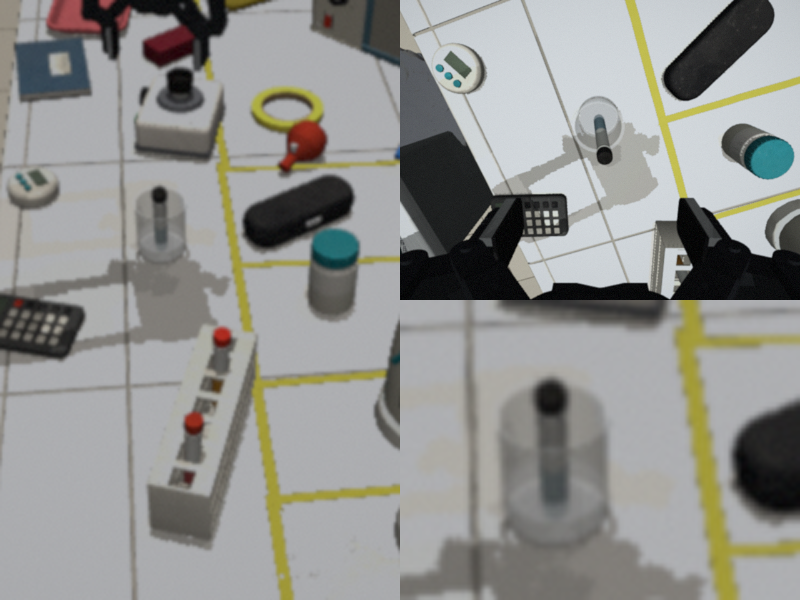

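The pictures show the black-capped tube standing in the beaker, cap at side pixel (280,217). The rack, other tubes, mixer and pot are where they were, and the gripper is clear above. I'm handing it in.

```bash
python3 -c "
from workcell import *
print(finish_job())"
```

```text
the job is handed in; nothing more can be done
None
```

The black-capped tube was pulled from the rack, held pressed in the fully lowered mixer cup for about 2 s and stood on the beaker's floor, with everything else left in place; I handed the job in at about 21 s and it returned no verdict.

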